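Open the lever-lid waste bin and ease it shut

TASK

The pharmacist is coming with both hands full of expired packs: with your fingertips press down the lever pad of the flat-fronted waste bin until its lid stands fully open, keep it open for three seconds, then ease the lever up slowly so that the lid comes down softly and shut without slamming. Only press the pad, lightly and without gripping it; do not touch the lid, do not work the round-fronted bin, and leave everything else on the bench where it stands.

Things in the scene. Friction and masses are not known exactly. Their poses are not given: they have to be found in the camera images.
- flat_bin: The bin to open: steel bench-top waste bin, fixed to the bench, plan 200 mm (x) by 180 mm (y), flat front and square corners, 236 mm high with its lid shut. Origin: centre of its underside, on the bench. -x is its front, where the lever pad sticks out; z up. Push rods at the back link the lever to the lid: pad down lifts the lid, pad up lowers it
- flat_bin_pad (a point): The bin's press pad, on the lever: black oblong plate 42 mm deep (along the bin's x), 80 wide (y), 9 thick. The point is the centre of its top face. At rest 185 mm in front of the bin's centre (82 mm clear of the lid's edge), 150 mm above the bench, front edge tilted up 0.11 rad. Fully pressed it is 74 mm lower, the same distance from the bin within 4 mm, front edge tilted down 0.25 rad
- flat_bin_lever (a joint): Angle of that lever, rad: 0 at rest (pad up, lid shut), 0.36 at its hard stop (pad fully down, lid fully open). Side arms 216 mm apart, pivoted on the bin's sides 115 mm above the bench and 20 mm behind the bin's centre. The lid turns 3 times as far as the lever. Its weight drives the pad up with 2 to 8 N; let go, it falls shut hard
- flat_bin_lid_edge (a point): Middle of the front edge of the flat-fronted bin's lid, a square-cornered steel plate 212 x 190 x 10 mm hinged at the bin's back (hinge line 108 mm behind the bin's centre, 226 mm above the bench). 0.226 m above the bench when shut; it rises to 0.41 m and moves away from the pad as the lid opens 1.08 rad
- round_bin: The other bin, to be left shut: same steel, size and kind of lever, but a half-round front and lid (D-shaped plan) and a round press pad of 54 mm diameter. Origin and axes as for the flat-fronted bin. The two stand side by side, either way round, each turned up to 0.45 rad
- round_bin_lever (a joint): Angle of the round-fronted bin's lever, rad: 0 at rest, its lid shut; the lid turns 3 times as far
- pink_carton: bystander: pink carton 60 x 45 x 70 mm high, behind and between the bins. Origin: centre of its underside
- amber_bottle: bystander: amber bottle, 48 mm diameter, 85 mm high, standing in front of the flat-fronted bin's lever. Origin: centre of its underside
- white_jar: bystander: white jar, 56 mm diameter, 70 mm high, standing in front of the round-fronted bin's lever. Origin: centre of its underside
- long_carton: bystander: white and green carton 125 x 50 x 35 mm high, far left. Origin: centre of its underside
- tall_carton: bystander: white and blue carton 55 x 55 x 100 mm high, between the two bins. Origin: centre of its underside
- flat_carton: bystander: white and pink carton 110 x 80 x 26 mm high, right. Origin: centre of its underside
- code_scanner: bystander: hand-held code scanner lying on its side, left, about 90 x 120 x 34 mm. Origin: on the bench under the rear of its head

How it is judged:
By the outcome, as a careful person would: the job done as asked, in the order asked, and still so for the second after the job is handed in, with the robot touching nothing.
It also fails if it takes over 51 s, if anything falls off the work surface, if the arm or the gripper's body presses on something with over 40 N, if the wrist force passes 120 N, or if a joint passes its speed limit or range.

ROBOT

A 7-joint arm with a two-finger parallel gripper is mounted at the origin on the work surface. World frame = base frame: x ahead of the robot, y to its left, z up, the work surface at z = 0. Lengths are in m, angles in degrees, forces in N, time in s.
With the tool pointing down it reaches from about 0.425 to 1.025 m from the base axis. Payload 9.4 kg.
Tool frame: the origin (TCP) lies at the very end of the fingers, on their centre line; the grasp point (between the pads) lies 19 mm behind it (ctrl.hold_point_z is the distance from the TCP to the grasp point, in m); z points along the fingers, y is the direction in which the jaws open and shut (so a half turn about z gives the same grasp; the last joint's range is limited). The gripper opens to 85 mm and grips with 20 to 120 N. Pads are 22 mm wide; open, the fingers measure 114 mm over their backs; the gripper's body (76 mm by 85 mm) begins 54 mm behind the grasp point. The pads swing forward as they close: fully open they stand 13 mm farther back than shut.
Start: joints at [-81.457, 34.337, -0.143, 91.639, 0.103, 54.024, -4.572], TCP at [0.162, 0.707, 0.231] pointing down, gripper open.
Joint ranges: [-147.43, 147.43], [-19.82, 112.94], [-74.19, 73.91], [6.32, 146.72], [-59.91, 239.91], [6.04, 106.73], [-150.56, 150.56]. Speed limits (degrees/s): [127.2, 127.2, 172.46, 172.46, 180, 180, 180].

INTERFACE

Orientations are given as [roll, pitch, yaw] about the fixed x, y, z axes, in that order (R = Rz(yaw) Ry(pitch) Rx(roll)).
In Python, from workcell import ctrl gives the robot as it stands.
- The arm moves only by the tool drive_tool, never from a script. Its argument "moves" is a list of rows, each a list of 4 numbers: the shift along the world's x, y, z in mm, then the turn about the world's z in degrees. In form: [[dx, dy, dz, turn], ...]. A call has 1 to 10 rows; each row is the pose to reach, as a shift and turn from the pose commanded when the call began; what a row does not reach only later rows make up. A row lasts 1/8 s, in which the tool goes at most 62.5 mm and 10.7 degrees, less where a joint would pass 70% of its speed; a pose out of reach is approached as far as the arm can. A call with a gripper value outside its range is refused whole. "hand" is the finger opening in mm, from 0 to 85.4, set as the call begins (left out, the last holds). The fingers move at their own pace and stop on an object; "newtons" is the grip in N (left out, the last holds). Time passes only in rows, so rows that repeat a pose let the fingers close. It gives the time, the measured TCP pose, the force and the opening at its end, in the units of the state.
- ctrl.get_state(): the state, without advancing time (a new reading comes with each control period).
- ctrl.get_image(name): name is "scene" or "top"; returns (picture, depth): 480x640x3 uint8, blue, green, red; 480x640 float32, m along the optical axis (not along the pixel's ray), 0 where there is no reading.
- ctrl.camera_model(name): a dict with "vertical_fov" (degrees; the focal length in pixels is half the picture's height over the tangent of half this angle, whatever the lens; pixels are square), "cx", "cy" (the principal point, pixels), "D" ([k1, k2, p1, p2, k3] as OpenCV has them; the pictures are not rectified), "world_from_camera" (4x4, takes a point from camera to world coordinates). Camera axes: x right, y up, looking along -z (the intrinsics and any distortion apply to the point x, -y, -z); pixel columns grow to the right and rows downward; lengths in m; the calibration is good to about 2 mm. A picture is of the moment at which its call begins. camera_model takes no time and is no camera call.
- ctrl.finish_job(): hands the job in, once; it reports no verdict.
The state is a dict: "clock": time; "joint_pos": joint angles; "joint_velocities": joint speeds; "joint_torque": joint torques, N m; "eef_pos": TCP position; "tool_rot": TCP orientation; "wrist_force": force on the tool from outside, world axes, zero at the start; "moment": the same for the moment, N m; "grip_width": finger opening in m.
Only numpy, scipy, OpenCV 4.12 (cv2) and the standard library are available. Lean on these libraries where they do the work, as an engineer would, in place of code of your own. Each camera call takes 0.05 s, during which the arm holds its last target.

## Working session

There is one attempt and no reset: what is moved stays moved. The work goes in short steps, Python scripts to look and compute and a tool call to move; the robot and the scene stay as the last step left them, time stands still between calls to the robot, and variables do not carry over. Pictures are saved under pics/ and viewed, and the job is handed in when it is done.

Besides the shell and the picture viewer there is one more tool, called after "Emit:" by a JSON object that holds its "name" and its "arguments". drive_tool: Moves the arm, as the interface text tells. Its arguments: {"type":"object","properties":{"moves":{"type":"array","items":{"type":"array","items":{"type":"number"}}},"hand":{"type":"number"},"newtons":{"type":"number"}},"required":["moves"]}

```bash
mkdir -p pics; ls; python3 - <<'E'
from workcell import ctrl
import cv2,numpy as np
s=ctrl.get_state();print(s)
for n in("scene","top"):
    i,d=ctrl.get_image(n);cv2.imwrite(f"pics/{n}0.png",i);np.save(f"pics/{n}0.npy",d)
    print(n,ctrl.camera_model(n))
E
```

```text
pics
{'clock': 0.0, 'joint_pos': array([-81.45783888,  34.38402392,  -0.1454753 ,  91.68025204,
         0.10340985,  54.02561459,  -4.57310117]), 'joint_velocities': array([-0.03471397, -0.01638806,  0.01232292, -0.01555786,  0.02043078,
       -0.058267  , -0.00628221]), 'joint_torque': array([-1.31488257e-03, -7.76436138e+01,  1.56437002e+00, -2.58026111e+01,
        1.22474527e-02,  8.75063794e-03, -5.66640563e-05]), 'eef_pos': array([0.16222357, 0.70613032, 0.23042748]), 'tool_rot': array([-1.79910639e+02,  8.58919111e-03,  1.67065676e+02]), 'wrist_force': array([-0.25045485,  0.07749671, -0.71710833]), 'moment': array([-0.02236558, -0.01409344, -0.00303302]), 'grip_width': 0.08512331868909567}
scene {'vertical_fov': 57.86270045369646, 'cx': 322.555074823928, 'cy': 239.45688577205044, 'D': array([-0.01202478,  0.        ,  0.        ,  0.        ,  0.        ]), 'world_from_camera': array([[ 0.36063014,  0.82719663, -0.43091952,  0.08932865],
       [-0.93263471,  0.32563581, -0.15541495, -0.15750014],
       [ 0.01176411,  0.45793782,  0.88890638,  1.10468971],
       [ 0.        ,  0.        ,  0.        ,  1.        ]])}
top {'vertical_fov': 48.58939935272953, 'cx': 319.74765400685163, 'cy': 239.38694083588473, 'D': array([-0.11699263,  0.        ,  0.        ,  0.        ,  0.        ]), 'world_from_camera': array([[-0.01529754,  0.98126679, -0.19204551,  0.28754594],
       [-0.99965397, -0.01911984, -0.01806557, -0.01956105],
       [-0.02139902,  0.1917027 ,  0.98121973,  1.53274344],
       [ 0.        ,  0.        ,  0.        ,  1.        ]])}
```

View pics/scene0.png

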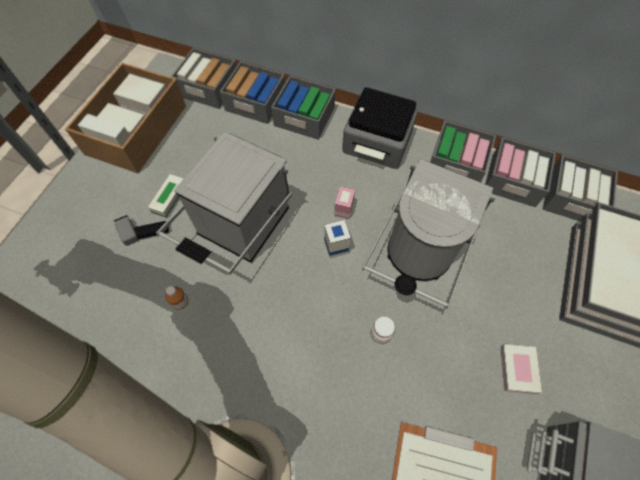

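View pics/top0.png

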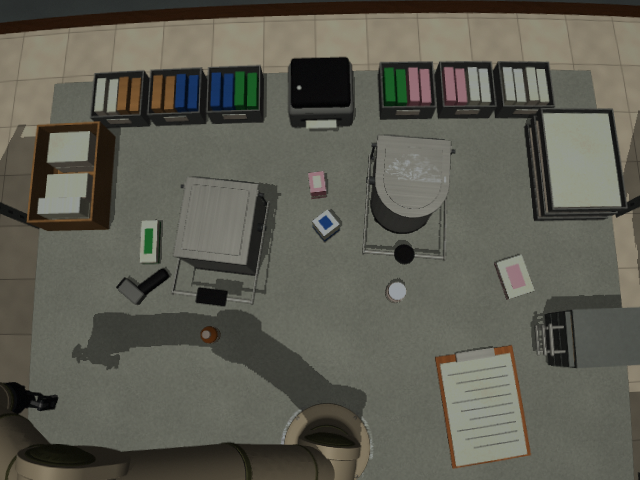

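The flat-fronted bin is on the left, with its pad at top (211,297) and scene (193,250). The amber bottle is at top (209,334), just in front of the pad.

```bash
cat > h.py <<'E'
import cv2,numpy as np
from workcell import ctrl
def ray(n,px):
    m=ctrl.camera_model(n);f=240/np.tan(np.radians(m["vertical_fov"])/2)
    K=np.array([[f,0,m["cx"]],[0,f,m["cy"]],[0,0,1]])
    u=cv2.undistortPoints(np.array(px,float).reshape(-1,1,2),K,m["D"])[:,0]
    T=m["world_from_camera"];d=np.c_[u[:,0],-u[:,1],-np.ones(len(u))]@T[:3,:3].T
    return T[:3,3],d
def onz(n,px,z):
    o,d=ray(n,px);return o+d*((z-o[2])/d[:,2])[:,None]
def ondepth(n,px,dep):
    o,d=ray(n,px);return o+d*np.array([dep[int(round(v)),int(round(u))] for u,v in px])[:,None]
E
python3 - <<'E'
from h import *
for n,(x0,y0,x1,y1) in dict(scene=(165,232,222,268),top=(190,284,236,310)).items():
    i=cv2.imread(f"pics/{n}0.png");d=np.load(f"pics/{n}0.npy")
    r=i[y0:y1,x0:x1].max(2)<38
    k,l,st,c=cv2.connectedComponentsWithStats(r.astype(np.uint8))
    for j in range(1,k):
        if st[j,4]<60: continue
        ys,xs=np.where(l==j); px=np.c_[xs+x0,ys+y0]
        box=cv2.boxPoints(cv2.minAreaRect(px.astype(np.float32)))
        print(n,st[j],c[j]+[x0,y0]); print(box.round(1).tolist())
        print(onz(n,box,.15).round(3).tolist(),onz(n,[c[j]+[x0,y0]],.15).round(4))
        P=ondepth(n,px,d);print("depth median",np.median(P,0).round(4),P.min(0).round(3),P.max(0).round(3))
    cv2.imwrite(f"pics/crop_{n}.png",cv2.resize(i[y0-60:y1+40,x0-60:x1+80],None,fx=4,fy=4,interpolation=cv2.INTER_CUBIC)[:600,:800])
# bottle
i=cv2.imread("pics/top0.png");print(onz("top",[(209,334)],.085))
E
```

```text
scene [ 12   7  33  24 407] [193.07125307 250.34398034]
[[176.3000030517578, 249.39999389648438], [183.0, 236.8000030517578], [210.0, 251.1999969482422], [203.1999969482422, 263.79998779296875]]
[[0.396, 0.331, 0.15], [0.433, 0.333, 0.15], [0.422, 0.253, 0.15], [0.386, 0.252, 0.15]] [[0.4088 0.2921 0.15  ]]
depth median [0.4083 0.2918 0.1507] [ 0.089 -0.158  0.145] [0.431 0.333 1.105]
top [  6   4  32  18 455] [211.38901099 296.22637363]
[[195.5, 301.8999938964844], [197.39999389648438, 286.6000061035156], [227.1999969482422, 290.29998779296875], [225.3000030517578, 305.70001220703125]]
[[0.397, 0.335, 0.15], [0.438, 0.33, 0.15], [0.427, 0.251, 0.15], [0.387, 0.255, 0.15]] [[0.4118 0.2926 0.15  ]]
depth median [0.4121 0.2926 0.1505] [ 0.288 -0.02  -0.007] [0.45  0.344 1.533]
[[0.31484358 0.31204904 0.085     ]]
```

View pics/crop_top.png

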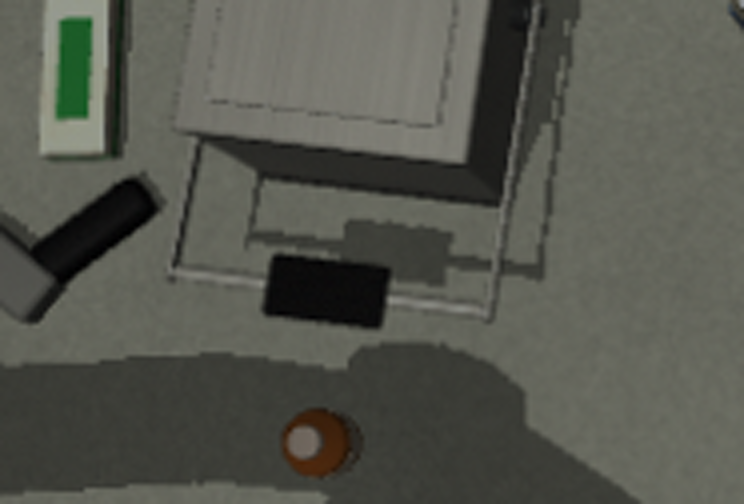

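View pics/crop_scene.png

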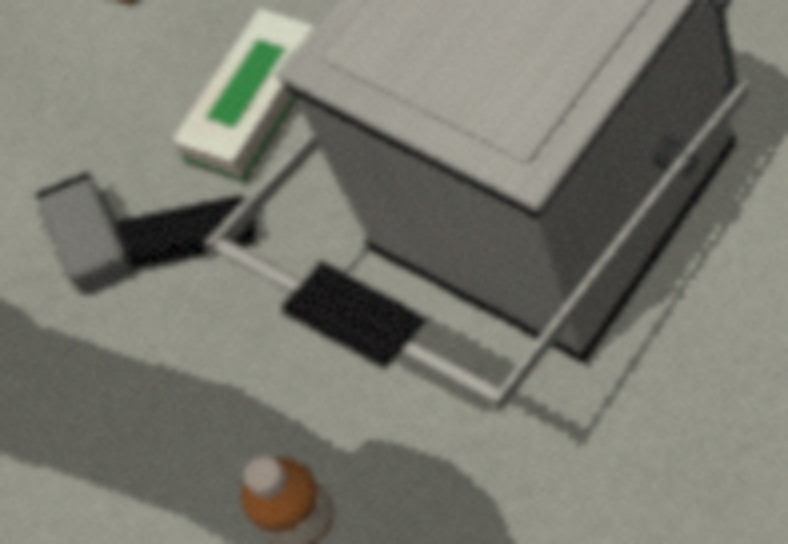

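Both views and the depth put the pad's top centre at about (0.411, 0.292, 0.150). The height matches the spec. The long edge gives a bin yaw of about -7.3°, and the bottle stands 95 mm in front. I'll close the fingers and move above the pad.

Emit:
{"name": "drive_tool", "arguments": {"moves": [[10,-15,15,1],[35,-60,30,2],[65,-110,40,3],[95,-160,40,4],[125,-210,40,5],[155,-260,40,5.5],[185,-310,40,5.5],[210,-355,35,5.5],[230,-390,25,5.5],[246,-415,10,5.5]], "hand": 0, "newtons": 20}}

```text
clock: 1.35
eef_pos: [0.4095, 0.2887, 0.2424]
tool_rot: [179.9, 0.1, 172.5]
wrist_force: [0.9, -0.7, -0.6]
grip_width: -0.0
```

Emit:
{"name": "drive_tool", "arguments": {"moves": [[0,0,-10,0],[0,0,-20,0],[0,0,-30,0],[0,0,-40,0],[0,0,-45,0],[0,0,-45,0],[0,0,-45,0]]}}

```text
clock: 2.22
eef_pos: [0.4084, 0.2918, 0.1964]
tool_rot: [180.0, 0.0, 172.6]
wrist_force: [0.4, 0.8, 0.2]
grip_width: -0.0003
```

```bash
python3 - <<'E'
from h import *
for n in("scene","top"):
    i,d=ctrl.get_image(n);np.save(f"pics/{n}1.npy",d)
    c=i[190:330,110:310] if n=="scene" else i[230:360,130:330]
    cv2.imwrite(f"pics/{n}1.png",cv2.resize(c,None,fx=4,fy=4,interpolation=cv2.INTER_CUBIC))
s=ctrl.get_state();print({k:np.round(s[k],4) for k in("clock","eef_pos","tool_rot","wrist_force","grip_width")})
E
```

```text
{'clock': np.float64(2.325), 'eef_pos': array([0.4085, 0.2917, 0.1966]), 'tool_rot': array([1.799773e+02, 2.270000e-02, 1.725609e+02]), 'wrist_force': array([ 0.2654,  0.0392, -0.6456]), 'grip_width': np.float64(0.0004)}
```

View pics/scene1.png

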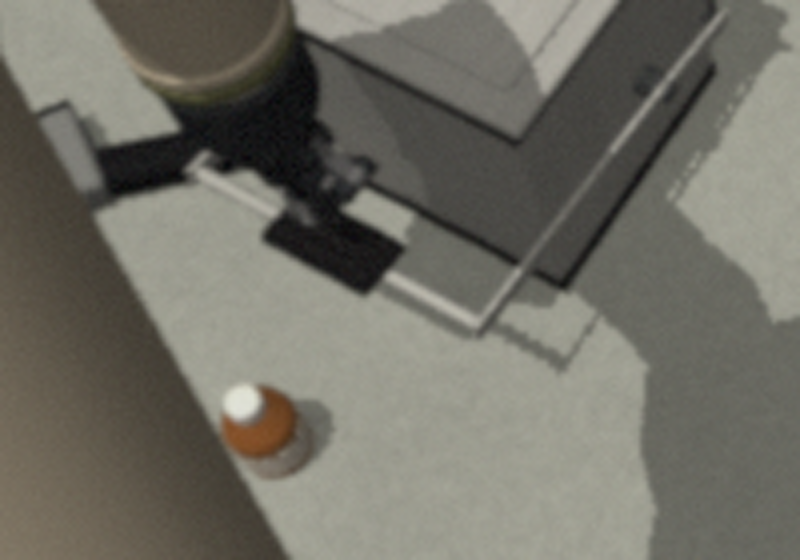

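View pics/top1.png

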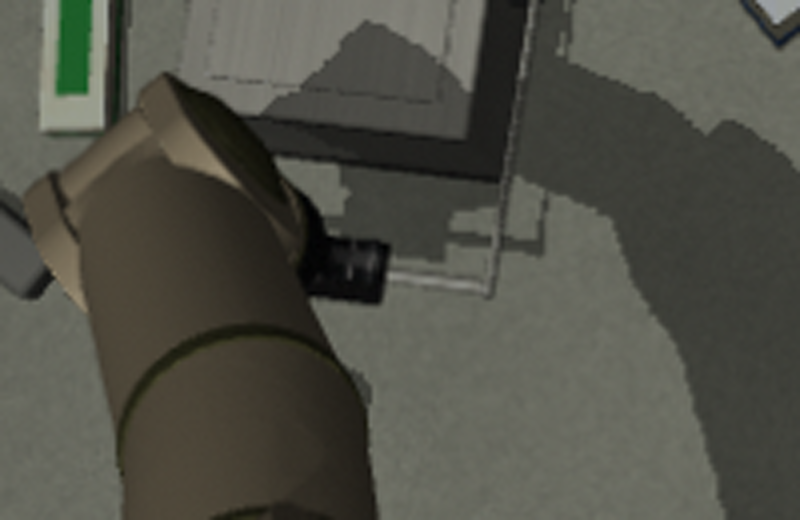

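The scene view shows the closed fingertip over the pad, near (310,215) in the crop. The bottle and scanner haven't moved. Before pressing I'll use depth to check how close the wrist comes to the lid's sweep.

```bash
python3 - <<'E'
from h import *
pad=np.array([.411,.292]);th=np.radians(-7.3);ex=np.array([np.cos(th),np.sin(th)]);ey=np.array([-ex[1],ex[0]])
c=pad+.185*ex
uv=np.stack(np.meshgrid(np.arange(640),np.arange(480)),-1).reshape(-1,2)
for n in("scene","top"):
    d=np.load(f"pics/{n}1.npy");P=ondepth(n,uv,d);P=P[d.ravel()>.05]
    bx=(P[:,:2]-c)@ex;by=(P[:,:2]-c)@ey
    for z in np.arange(.24,.62,.03):
        m=(P[:,2]>z)&(P[:,2]<z+.03)&(bx<.05)&(bx>-.4)&(abs(by)<.25)
        if m.sum()>3:
            j=np.argmax(np.where(m,bx,-9));print(n,round(z,2),m.sum(),"max bx",bx[j].round(3),"by",by[j].round(3))
E
```

```text
scene 0.24 112 max bx 0.039 by 0.07
scene 0.27 192 max bx -0.176 by -0.044
scene 0.3 138 max bx -0.172 by -0.035
scene 0.33 314 max bx -0.156 by -0.02
scene 0.36 275 max bx -0.156 by -0.02
scene 0.39 465 max bx -0.15 by -0.013
scene 0.42 439 max bx -0.157 by -0.024
scene 0.45 393 max bx -0.162 by -0.03
scene 0.48 379 max bx -0.146 by -0.036
scene 0.51 311 max bx -0.125 by 0.004
scene 0.54 585 max bx -0.127 by -0.002
scene 0.57 339 max bx -0.141 by -0.017
scene 0.6 346 max bx -0.162 by -0.04
top 0.24 197 max bx 0.049 by -0.033
top 0.27 100 max bx -0.175 by -0.059
top 0.3 51 max bx -0.176 by -0.04
top 0.33 65 max bx -0.153 by -0.018
top 0.36 34 max bx -0.161 by -0.032
top 0.39 46 max bx -0.155 by -0.026
top 0.48 5 max bx -0.145 by -0.036
top 0.51 103 max bx -0.123 by 0.002
top 0.54 575 max bx -0.126 by 0.0
top 0.57 489 max bx -0.141 by -0.015
top 0.6 480 max bx -0.161 by -0.039
```

The visible parts of the wrist stay forward of bin x = -0.12. The lid edge starts at -0.104 and retreats as it rises, so there is clearance. Descending to contact.

Emit:
{"name": "drive_tool", "arguments": {"moves": [[0,0,-7,0],[0,0,-14,0],[0,0,-21,0],[0,0,-27,0],[0,0,-33,0],[0,0,-37,0],[0,0,-40,0],[0,0,-43,0],[0,0,-46,0],[0,0,-48,0]]}}

```text
clock: 3.58
eef_pos: [0.4081, 0.2917, 0.1485]
tool_rot: [180.0, -0.0, 172.6]
wrist_force: [-2.6, 0.2, 7.7]
grip_width: 0.0005
```

Contact is made at the expected height, with 7.7 N. Pressing down along the pad's arc.

Emit:
{"name": "drive_tool", "arguments": {"moves": [[0,0,-2,0],[-0.5,0,-4,0],[-1,0,-7,0],[-1,0,-10,0],[-1.5,0,-13,0],[-2,0,-16,0],[-2,0,-19,0],[-2.5,0,-22,0],[-2.5,0,-25,0],[-3,0,-28,0]]}}

```text
clock: 4.82
eef_pos: [0.4054, 0.2921, 0.1207]
tool_rot: [179.9, 0.0, 172.6]
wrist_force: [-0.8, -0.6, 7.2]
grip_width: 0.0001
```

Emit:
{"name": "drive_tool", "arguments": {"moves": [[0,0,-3,0],[0,0,-6,0],[0,0,-9,0],[0,0,-12,0],[0.5,0,-15,0],[1,0,-18,0],[1,0,-21,0],[1.5,0,-24,0],[1.5,0,-27,0],[2,0,-29,0]]}}

```text
clock: 6.08
eef_pos: [0.4069, 0.2918, 0.0912]
tool_rot: [180.0, -0.0, 172.6]
wrist_force: [-4.2, 2.0, 4.5]
grip_width: -0.0004
```

Emit:
{"name": "drive_tool", "arguments": {"moves": [[0.5,0,-2,0],[0.5,0,-4,0],[1,0,-6,0],[1,0,-8,0],[1,0,-9.5,0],[1,0,-11,0],[1,0,-11,0]]}}

```text
clock: 6.95
eef_pos: [0.4088, 0.2915, 0.0802]
tool_rot: [180.0, 0.0, 172.5]
wrist_force: [-1.1, 0.6, 2.7]
grip_width: -0.0001
```

Emit:
{"name": "drive_tool", "arguments": {"moves": [[0,0,-0.5,0],[0,0,-1,0],[0,0,-1.5,0],[0,0,-1.5,0]]}}

```text
clock: 7.45
eef_pos: [0.4088, 0.2916, 0.0788]
tool_rot: [180.0, 0.0, 172.5]
wrist_force: [0.3, -1.8, 2.6]
grip_width: 0.0001
```

Emit:
{"name": "drive_tool", "arguments": {"moves": [[0,0,-0.5,0],[0,0,-1,0],[0,0,-1,0]]}}

```text
clock: 7.82
eef_pos: [0.4084, 0.2917, 0.0777]
tool_rot: [180.0, 0.0, 172.6]
wrist_force: [0.8, 0.1, 3.3]
grip_width: -0.0002
```

Emit:
{"name": "drive_tool", "arguments": {"moves": [[0,0,-0.5,0],[0,0,-1,0],[0,0,-1,0]]}}

```text
clock: 8.2
eef_pos: [0.4084, 0.2917, 0.0767]
tool_rot: [180.0, 0.0, 172.6]
wrist_force: [1.8, -0.0, 2.5]
grip_width: 0.0001
```

Emit:
{"name": "drive_tool", "arguments": {"moves": [[0,0,-0.5,0],[0,0,-1,0],[0,0,-1,0]]}}

```text
clock: 8.57
eef_pos: [0.4085, 0.2918, 0.0764]
tool_rot: [180.0, 0.0, 172.6]
wrist_force: [0.2, -1.4, 13.3]
grip_width: 0.0002
```

The force jumped to 13 N, so the lever is on its hard stop. Holding there and checking the lid.

Emit:
{"name": "drive_tool", "arguments": {"moves": [[0,0,0,0],[0,0,0,0],[0,0,0,0],[0,0,0,0],[0,0,0,0],[0,0,0,0],[0,0,0,0],[0,0,0,0],[0,0,0,0],[0,0,0,0]]}}

```text
clock: 9.82
eef_pos: [0.4085, 0.2917, 0.0764]
tool_rot: [180.0, 0.0, 172.6]
wrist_force: [0.0, -1.5, 13.0]
grip_width: 0.0001
```

```bash
python3 - <<'E'
from h import *
for n in("scene","top"):
    i,d=ctrl.get_image(n);np.save(f"pics/{n}2.npy",d);cv2.imwrite(f"pics/{n}2.png",i)
    pad=np.array([.411,.292]);th=np.radians(-7.3);ex=np.array([np.cos(th),np.sin(th)]);ey=np.array([-ex[1],ex[0]]);c=pad+.185*ex
    uv=np.stack(np.meshgrid(np.arange(640),np.arange(480)),-1).reshape(-1,2);P=ondepth(n,uv,d)
    bx=(P[:,:2]-c)@ex;by=(P[:,:2]-c)@ey
    m=(abs(by)<.08)&(bx>-.03)&(bx<.12)&(P[:,2]>.2)&(P[:,2]<.45)
    Q=P[m];print(n,m.sum());q=np.percentile(Q[:,2],[50,99,100]) if m.sum() else 0;print(q)
    # lid plane slope along bx
    if m.sum()>50:
        k=m&(P[:,2]>.25);A=np.polyfit(bx[k],P[k,2],1);print("lid angle",np.arctan(-A[0]))
E
```

```text
scene 1171
[0.33829097 0.41421266 0.41571091]
lid angle 1.1078872166547893
top 1593
[0.36890207 0.41575871 0.42031797]
lid angle 1.0361749503460715
```

View pics/scene2.png

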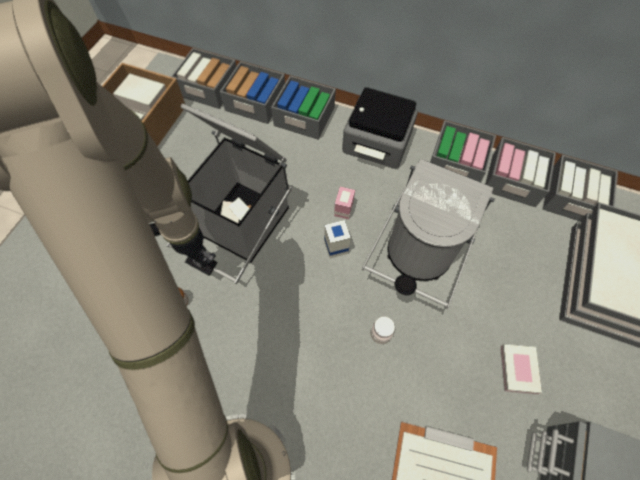

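The lid stands open, from (185,110) to (285,160) in the scene view. Its edge is at about 0.415 m and its angle about 1.07 rad, which matches fully open. Holding until well past 3 s, then easing up.

Emit:
{"name": "drive_tool", "arguments": {"moves": [[0,0,0,0],[0,0,0,0],[0,0,0,0],[0,0,0,0],[0,0,0,0],[0,0,0,0],[0,0,0,0],[0,0,0,0],[0,0,0,0],[0,0,0,0]]}}

```text
clock: 11.18
eef_pos: [0.4084, 0.2918, 0.0764]
tool_rot: [180.0, 0.0, 172.6]
wrist_force: [-0.2, -1.7, 13.1]
grip_width: 0.0002
```

Emit:
{"name": "drive_tool", "arguments": {"moves": [[0,0,0,0],[0,0,0,0],[0,0,0,0],[0,0,0,0],[0,0,0,0],[0,0,0,0],[0,0,0,0],[0,0,0,0],[0,0,0,0],[0,0,0,0]]}}

```text
clock: 12.42
eef_pos: [0.4085, 0.2917, 0.0764]
tool_rot: [180.0, 0.0, 172.6]
wrist_force: [0.4, -1.2, 14.0]
grip_width: 0.0001
```

Emit:
{"name": "drive_tool", "arguments": {"moves": [[0,0,0.5,0],[0,0,1,0],[0,0,2,0],[0,0,3,0],[0,0,4,0],[0,0,5,0],[0,0,6,0],[0,0,7,0],[-0.5,0,8,0],[-0.5,0,9,0]]}}

```text
clock: 13.68
eef_pos: [0.4076, 0.2915, 0.0848]
tool_rot: [-180.0, -0.0, 172.6]
wrist_force: [-2.9, 2.1, 3.0]
grip_width: 0.0
```

Emit:
{"name": "drive_tool", "arguments": {"moves": [[0,0,1,0],[0,0,2,0],[-0.5,0,3,0],[-0.5,0,4,0],[-0.5,0,5,0],[-1,0,6,0],[-1,0,7,0],[-1,0,8,0],[-1.5,0,9,0],[-1.5,0,10,0]]}}

```text
clock: 14.92
eef_pos: [0.4066, 0.2916, 0.0949]
tool_rot: [180.0, 0.0, 172.6]
wrist_force: [-1.9, 0.9, 3.9]
grip_width: -0.0001
```

Emit:
{"name": "drive_tool", "arguments": {"moves": [[0,0,1,0],[0,0,2,0],[-0.5,0,3,0],[-0.5,0,4,0],[-0.5,0,5,0],[-0.5,0,6,0],[-0.5,0,7,0],[-0.5,0,8,0],[-1,0,9,0],[-1,0,10,0]]}}

```text
clock: 16.18
eef_pos: [0.4057, 0.2917, 0.105]
tool_rot: [180.0, 0.0, 172.5]
wrist_force: [0.4, 0.0, 5.6]
grip_width: -0.0002
```

Emit:
{"name": "drive_tool", "arguments": {"moves": [[0,0,1,0],[0,0,2,0],[0,0,3,0],[0,0,4,0],[0,0,5,0],[0,0,6,0],[0,0,7,0],[0,0,8,0],[0,0,9,0],[0,0,10,0]]}}

```text
clock: 17.42
eef_pos: [0.4055, 0.2918, 0.115]
tool_rot: [180.0, 0.0, 172.6]
wrist_force: [-0.2, 0.2, 5.5]
grip_width: 0.0
```

Emit:
{"name": "drive_tool", "arguments": {"moves": [[0,0,1,0],[0,0,2,0],[0,0,3,0],[0,0,4,0],[0.5,0,5,0],[0.5,0,6,0],[0.5,0,7,0],[0.5,0,8,0],[1,0,9,0],[1,0,10,0]]}}

```text
clock: 18.68
eef_pos: [0.4058, 0.2917, 0.1249]
tool_rot: [-180.0, -0.0, 172.6]
wrist_force: [-3.0, 0.3, 6.3]
grip_width: 0.0001
```

Emit:
{"name": "drive_tool", "arguments": {"moves": [[0,0,1,0],[0,0,2,0],[0.5,0,3,0],[0.5,0,4,0],[0.5,0,5,0],[0.5,0,6,0],[1,0,7,0],[1,0,8,0],[1,0,9,0],[1,0,10,0]]}}

```text
clock: 19.92
eef_pos: [0.4066, 0.2916, 0.1348]
tool_rot: [-180.0, -0.1, 172.6]
wrist_force: [-3.5, 1.3, 7.0]
grip_width: -0.0001
```

Contact is steady. For the last 18 mm I'll go slower, so the lid lands softly.

Emit:
{"name": "drive_tool", "arguments": {"moves": [[0,0,0.7,0],[0,0,1.4,0],[0,0,2.1,0],[0.5,0,2.8,0],[0.5,0,3.5,0],[0.5,0,4.2,0],[0.5,0,4.9,0],[1,0,5.6,0],[1,0,6.3,0],[1,0,7,0]]}}

```text
clock: 21.18
eef_pos: [0.4073, 0.2915, 0.1418]
tool_rot: [-180.0, -0.1, 172.6]
wrist_force: [-3.1, 0.4, 6.9]
grip_width: -0.0001
```

Emit:
{"name": "drive_tool", "arguments": {"moves": [[0,0,0.5,0],[0,0,1,0],[0,0,1.5,0],[0,0,2,0],[0,0,2.5,0],[0,0,3,0],[0,0,3.5,0],[0,0,4,0],[0,0,4.5,0],[0,0,5,0]]}}

```text
clock: 22.42
eef_pos: [0.408, 0.2915, 0.1469]
tool_rot: [-180.0, -0.0, 172.6]
wrist_force: [-2.1, -0.6, 6.6]
grip_width: -0.0001
```

Emit:
{"name": "drive_tool", "arguments": {"moves": [[0,0,0.4,0],[0,0,0.8,0],[0,0,1.2,0],[0,0,1.6,0],[0,0,2,0],[0,0,2.4,0],[0,0,2.8,0],[0,0,3.2,0],[0,0,3.6,0],[0,0,4,0]]}}

```text
clock: 23.68
eef_pos: [0.4086, 0.2914, 0.151]
tool_rot: [180.0, 0.0, 172.5]
wrist_force: [-0.4, -0.3, 6.0]
grip_width: -0.0002
```

Emit:
{"name": "drive_tool", "arguments": {"moves": [[0,0,0.4,0],[0,0,0.8,0],[0,0,1.2,0],[0,0,1.6,0],[0,0,2,0],[0,0,2.4,0],[0,0,2.8,0],[0,0,3.2,0],[0,0,3.6,0],[0,0,4,0]]}}

```text
clock: 24.92
eef_pos: [0.4083, 0.2916, 0.1548]
tool_rot: [-180.0, 0.0, 172.6]
wrist_force: [-0.2, 0.0, 1.1]
grip_width: 0.0
```

Force is down to about 1 N, so the pad is at its rest height and the finger has left it. Retracting straight up and checking.

Emit:
{"name": "drive_tool", "arguments": {"moves": [[0,0,2,0],[0,0,5,0],[0,0,12,0],[0,0,22,0],[0,0,34,0],[0,0,46,0],[0,0,58,0],[0,0,66,0],[0,0,70,0],[0,0,70,0]]}}

```text
clock: 26.18
eef_pos: [0.4084, 0.2916, 0.2249]
tool_rot: [180.0, 0.0, 172.6]
wrist_force: [-0.4, -0.2, -0.7]
grip_width: -0.0003
```

Emit:
{"name": "drive_tool", "arguments": {"moves": [[-15,25,0,0],[-35,60,0,0],[-60,100,0,0],[-85,140,0,0],[-110,185,0,0],[-130,220,0,0],[-145,240,0,0],[-150,250,0,0],[-150,250,0,0],[-150,250,0,0]]}}

```text
clock: 27.42
eef_pos: [0.2596, 0.5402, 0.2248]
tool_rot: [-180.0, 0.0, 172.5]
wrist_force: [-0.5, 0.7, 0.5]
grip_width: 0.0003
```

```bash
python3 - <<'E'
from h import *
for n in("scene","top"):
    i,d=ctrl.get_image(n);cv2.imwrite(f"pics/{n}3.png",i)
    a=cv2.imread(f"pics/{n}0.png");d0=np.load(f"pics/{n}0.npy")
    pts={"scene":[(193,250),(235,175),(174,296),(338,235),(440,215)],"top":[(211,297),(215,220),(209,334),(325,224),(412,180)]}[n]
    print(n,ondepth(n,pts,d).round(3).tolist());print(ondepth(n,pts,d0).round(3).tolist())
s=ctrl.get_state();print({k:np.round(s[k],4) for k in("clock","eef_pos","wrist_force")})
E
```

```text
scene [[0.409, 0.291, 0.153], [0.596, 0.256, 0.237], [0.307, 0.316, 0.063], [0.602, -0.015, 0.103], [0.67, -0.237, 0.237]]
[[0.409, 0.293, 0.15], [0.597, 0.256, 0.236], [0.307, 0.314, 0.067], [0.603, -0.015, 0.1], [0.673, -0.237, 0.233]]
top [[0.41, 0.294, 0.149], [0.597, 0.269, 0.234], [0.315, 0.312, 0.085], [0.61, -0.008, 0.105], [0.692, -0.234, 0.23]]
[[0.409, 0.293, 0.154], [0.597, 0.269, 0.235], [0.315, 0.312, 0.084], [0.61, -0.008, 0.104], [0.69, -0.232, 0.239]]
{'clock': np.float64(27.525), 'eef_pos': array([0.2594, 0.5405, 0.2249]), 'wrist_force': array([-0.4972,  0.1615, -0.0403])}
```

View pics/scene3.png

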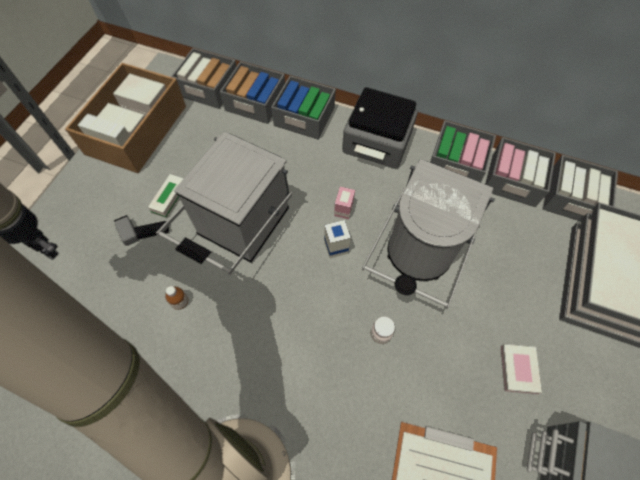

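View pics/top3.png

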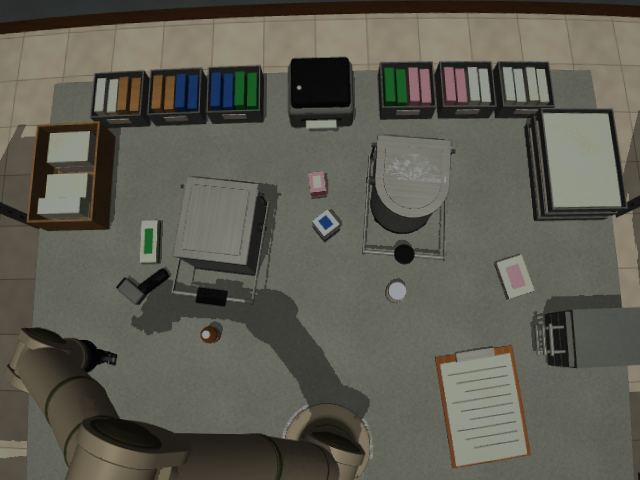

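The flat bin's lid is shut (top (220,220), height 0.235) and its pad is back at rest at (211,297). The round bin and all bystanders are where they were, and the arm is clear.

```bash
python3 -c "
from workcell import ctrl
print(ctrl.finish_job())"
```

```text
the job is handed in; nothing more can be done
None
```

The job is done and handed in at about 27.5 s of the 51 s allowed. With the fingers closed, I pressed the flat-fronted bin's pad down to its hard stop and held it there for about 4 s. I then eased it up over about 12 s, slowing to about 3 mm/s at the end, and lifted clear.

- **Forces:** the wrist readings stayed between about 3 and 8 N while the pad was moving. They were about 13–14 N while it rested on the stop.
- **Lid open:** its front edge measured about 0.415 m high. The opening angle came out at 1.04 rad in one view and 1.11 in the other, either side of the nominal 1.08.
- **Lid shut:** the lid is back at 0.235 m and the pad at about 0.15 m, both matching the first pictures within depth noise. The pad force faded to about zero as it reached its rest height, with no sign of a slam.
- **Everything else:** the round-fronted bin and all the bystanders look unmoved in both views, and the arm is touching nothing.

No check failed.

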